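# Find the loose sump panel and push it open

### The arm

A 6-joint arm with a two-finger parallel gripper is mounted at the origin on the work surface. World frame = base frame: x ahead of the robot, y to its left, z up, the work surface at z = 0. Lengths are in m, angles in rad, forces in N, time in s.
With the tool pointing down it reaches from about 0.35 to 1 m from the base axis. Payload 7.1 kg.
Tool frame: the origin (TCP) lies between the finger pads; the fingertips stand 22 mm ahead of it and the grasp point (between the pads) lies 3 mm ahead of it; z points along the fingers, y is the line along which they close (so a half turn about z gives the same grasp; the last joint's range is limited). The gripper opens to 85 mm and grips with 20 to 120 N. Pads are 22 mm wide; open, the fingers measure 114 mm over their backs; the gripper's body (76 mm by 85 mm) begins 54 mm behind the grasp point. The pads swing forward as they close: fully open they stand 13 mm farther back than shut.
Start: joints at [-1.275, 0.423, 1.63, -0, 1.089, -0.019], TCP at [0.194, -0.594, 0.253] pointing down, gripper open.
Joint ranges: [-3, 3], [-0.9, 2.11], [0.09, 2.58], [-1.31, 4.45], [0.11, 2.69], [-2.54, 2.54]. Speed limits (rad/s): [2.39, 2.39, 3.01, 3.14, 3.14, 3.14].

### API

Orientations are given as a rotation vector (axis times angle).
In Python, from rig import manip gives the robot as it stands. The module is installed in compiled form; this text tells all that it offers. Calls block until the motion is done:
- manip.move_to(position, orientation): joint-space move of the TCP to a pose.
- manip.servo_line(position, orientation=None, rate=0.15): straight line of the TCP; orientation=None keeps the orientation; rate is the mean speed in m/s.
- manip.set_joints(angles): joint-space move.
- manip.command_gripper(opening, f_grip=None): finger opening in m; f_grip is the grip in N (None keeps the last); returns when the fingers have stopped.
- manip.hold(seconds).
- manip.solve_ik(position, orientation): joint angles nearest the present ones, or None.
- manip.camera(name): name is "side" or "top" or "wrist"; returns a dict with "image" (384x512x3 uint8, red, green, blue), "fx", "fy", "cx", "cy" (pixels), "cam_to_world" (4x4, takes a point from camera to world coordinates); the wrist camera has in their place "mount" (4x4, takes a point from camera to tool coordinates, whose origin is the TCP and whose axes are the flange's). Camera axes: x right, y down, z forward; pixel columns grow to the right and rows downward; lengths in m; the calibration is good to about 2 mm. A picture is of the moment at which its call begins: read the wrist's pose just before it. There is no depth.
A pose or a line that the arm cannot do raises manip.IKError and nothing moves.
- manip.sign_off(): hands the job in; it is judged then, once.
Readings, each from a call of its own:
- manip.get_time(): time.
- manip.get_joint_positions(): joint angles.
- manip.get_joint_vel(): joint speeds.
- manip.get_tau(): joint torques, N m.
- manip.get_position(): TCP position.
- manip.get_ee_rot(): TCP orientation.
- manip.get_contact_force(): force on the tool from outside, world axes, zero at the start.
- manip.get_torque(): the same for the moment, N m.
- manip.get_width(): finger opening in m.
- manip.get_grip_force(): force on a finger pad.
Only numpy, scipy, OpenCV 4.12 (cv2) and the standard library are available. Lean on these libraries where they do the work, as an engineer would, in place of code of your own. Each camera call takes 0.05 s, during which the arm holds its last target. There are 200 camera calls.

### The job

One of the four identical panels in the top of the hood's steel sump deck has been left unfastened: press each with the fingertips to find the one that rocks, without forcing the fastened ones, then push its far end down until it stops, and leave it open for rinsing. Grasp and lift nothing, and leave the rack, tip box, wash bottle and jar where they stand.

Things in the scene. Friction and masses are not known exactly. Their poses are not given: they have to be found in the camera images.
- deck: Steel sump deck fixed on the bench, 240 x 410 mm, top 110 mm above it. Origin at bench height under the middle bar, 115 mm from the near edge; x away from the robot (yaw within 0.2 rad), y left along the row. Four identical panels in the top, 92 mm apart along y, centred at deck x = -15 mm, parted by 10 mm bars. The strip beyond them (to x = 125) is solid and carries a jar.
- panel1_pad (a point): 24 mm ring mark on the top face of panel 1 (1 to 4 from left, +y, to right), 110 mm above the bench. Panel: perforated plate 120 (deck x) x 78 x 4 mm, flush with the deck top, pivoting on a line along deck y (dark crease) 40 mm from its near edge. The mark is 50 mm beyond the pivot, 30 mm short of the far edge, midway across. Axes: the deck's when level; tips with the panel.
- panel1 (a joint): Tilt of panel 1, rad: 0 level, positive when the far end (with the mark) is down; stop at 0.7. Loose panel: friction pivot, yields to about 3 N at the mark, stays where left; near end gives too (to -0.06). Fastened panels rest on hidden blocks and give under 0.03. At the stop the face is 42 mm below the deck top at 50 mm beyond the pivot, 33 mm at 39; hollow to 95 mm down.
- panel2_pad (a point): 24 mm ring mark on the top face of panel 2 (1 to 4 from left, +y, to right), 110 mm above the bench. Panel: perforated plate 120 (deck x) x 78 x 4 mm, flush with the deck top, pivoting on a line along deck y (dark crease) 40 mm from its near edge. The mark is 50 mm beyond the pivot, 30 mm short of the far edge, midway across. Axes: the deck's when level; tips with the panel.
- panel2 (a joint): Tilt of panel 2, rad: 0 level, positive when the far end (with the mark) is down; stop at 0.7. Loose panel: friction pivot, yields to about 3 N at the mark, stays where left; near end gives too (to -0.06). Fastened panels rest on hidden blocks and give under 0.03. At the stop the face is 42 mm below the deck top at 50 mm beyond the pivot, 33 mm at 39; hollow to 95 mm down.
- panel3_pad (a point): 24 mm ring mark on the top face of panel 3 (1 to 4 from left, +y, to right), 110 mm above the bench. Panel: perforated plate 120 (deck x) x 78 x 4 mm, flush with the deck top, pivoting on a line along deck y (dark crease) 40 mm from its near edge. The mark is 50 mm beyond the pivot, 30 mm short of the far edge, midway across. Axes: the deck's when level; tips with the panel.
- panel3 (a joint): Tilt of panel 3, rad: 0 level, positive when the far end (with the mark) is down; stop at 0.7. Loose panel: friction pivot, yields to about 3 N at the mark, stays where left; near end gives too (to -0.06). Fastened panels rest on hidden blocks and give under 0.03. At the stop the face is 42 mm below the deck top at 50 mm beyond the pivot, 33 mm at 39; hollow to 95 mm down.
- panel4_pad (a point): 24 mm ring mark on the top face of panel 4 (1 to 4 from left, +y, to right), 110 mm above the bench. Panel: perforated plate 120 (deck x) x 78 x 4 mm, flush with the deck top, pivoting on a line along deck y (dark crease) 40 mm from its near edge. The mark is 50 mm beyond the pivot, 30 mm short of the far edge, midway across. Axes: the deck's when level; tips with the panel.
- panel4 (a joint): Tilt of panel 4, rad: 0 level, positive when the far end (with the mark) is down; stop at 0.7. Loose panel: friction pivot, yields to about 3 N at the mark, stays where left; near end gives too (to -0.06). Fastened panels rest on hidden blocks and give under 0.03. At the stop the face is 42 mm below the deck top at 50 mm beyond the pivot, 33 mm at 39; hollow to 95 mm down.
- rack: Bystander, loose: orange tube rack with capped tubes, 150 x 90 mm, 99 mm high, on the bench left of the deck. Origin under its centre.
- tipbox: Bystander, loose: blue box with grey lid, 122 x 87 mm, 65 mm high, on the bench right of the deck. Origin under its centre.
- washbottle: Bystander, loose: white wash bottle with green spout, 68 mm wide, 182 mm high, on the bench at the deck's far right corner. Origin under its centre.
- jar: Bystander, loose: small jar, 42 mm wide, 42 mm high, on the far strip of the deck top. Origin under its centre.

How it is judged:
At the end, for the whole second after the job is handed in: The loose panel is tipped open by more than 0.55 rad (its stop is at 0.7) and all panels are at rest; rack, tip box, wash bottle and jar are within 20 mm of where they stood (value of joint any of panel1, panel2, panel3, panel4 above 0.55 rad and velocity of joint panel1 between -0.05 and 0.05 rad/s and velocity of joint panel2 between -0.05 and 0.05 rad/s and velocity of joint panel3 between -0.05 and 0.05 rad/s and velocity of joint panel4 between -0.05 and 0.05 rad/s and distance of each of rack, tipbox, washbottle, jar from where it was at the start of the episode below 0.02 m); the robot touches nothing.
It fails at once if the deck or a panel is pressed with more than 60 N (forced) (contact force between the arm and deck above 60 N).
It fails at once if a bystander (rack, tip box, wash bottle, jar) is moved or lifted by more than 20 mm (distance of any of rack, tipbox, washbottle, jar from where it was at the start of the episode above 0.02 m).
It fails at once if a bystander is tipped by more than 0.35 rad (angle between any of rack, tipbox, washbottle, jar's own z axis and vertical above 0.35 rad).
It also fails if it takes over 45 s, if anything falls off the work surface, if the arm or the gripper's body presses on something with over 40 N, if the wrist force passes 120 N, or if a joint passes its speed limit or range.

## Working session

There is one attempt and no reset: what is moved stays moved. The work goes in short steps, each a Python script; the robot and the scene stay as the last script left them, time stands still between calls to the robot, and variables do not carry over. Pictures are saved under pics/ and viewed, at most 10 in all, crops included, and the job is handed in when it is done.

```bash
mkdir -p pics; python3 - <<'E'
from rig import manip
import cv2,numpy as np,pickle
d={}
for n in("top","side"):
    c=manip.camera(n);d[n]=c;cv2.imwrite(f"pics/{n}0.png",c["image"][:,:,::-1])
    print(n,c["fx"],c["cx"],c["cy"],np.round(c["cam_to_world"],3).tolist())
pickle.dump(d,open("cams.pkl","wb"))
print(manip.get_ee_rot(),manip.get_time(),manip.get_contact_force())
E
```

```text
top 353.78078282407404 257.9666885174114 194.75302666844132 [[0.006, -0.999, 0.052, 0.504], [-1.0, -0.006, -0.01, 0.02], [0.01, -0.052, -0.999, 1.093], [0.0, 0.0, 0.0, 1.0]]
side 446.1926647559812 266.98719182356297 188.86049605370044 [[-0.998, -0.021, 0.051, 0.498], [-0.052, 0.685, -0.726, 0.929], [-0.019, -0.728, -0.685, 0.973], [0.0, 0.0, 0.0, 1.0]]
[-3.10138516e+00 -4.92226339e-01  3.33999769e-04] 0.1 [ 0.14184955 -0.11807829  0.6836938 ]
```

View pics/top0.png

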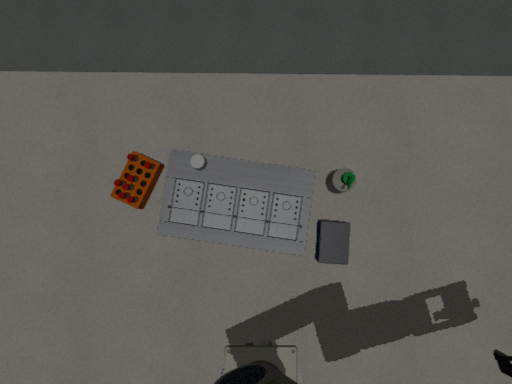

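View pics/side0.png

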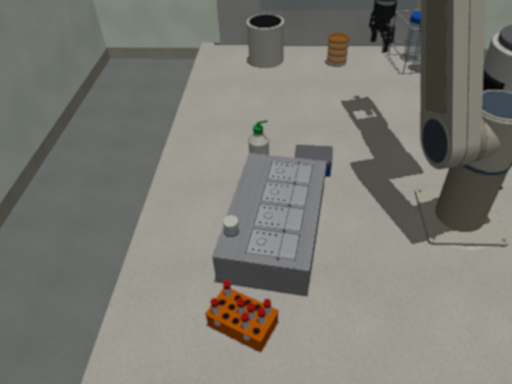

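The top view shows ring marks near (188,191), (221,196), (254,201) and (287,206). The jar is at (198,162), just beyond panels 1 and 2, and the bottle and tip box are to the right. The side view agrees. Next I'll measure these precisely.

```bash
cat > h.py <<'E'
import numpy as np,cv2,pickle
def cast(c,uv,z):
    uv=np.atleast_2d(np.asarray(uv,float));T=np.asarray(c["cam_to_world"])
    d=np.c_[(uv[:,0]-c["cx"])/c["fx"],(uv[:,1]-c["cy"])/c["fy"],np.ones(len(uv))]@T[:3,:3].T
    return T[:3,3]+d*((z-T[2,3])/d[:,2])[:,None]
E
python3 - <<'E'
from h import *
d=pickle.load(open("cams.pkl","rb"));c=d["top"];im=c["image"]
g=cv2.cvtColor(im,cv2.COLOR_RGB2GRAY)
print("grey panel/bar/jar",g[210,187],g[215,204],g[162,198],g[170,240])
roi=np.zeros_like(g);cv2.fillPoly(roi,[np.array([[172,150],[315,168],[304,255],[158,236]])],255)
t=(int(g[210,187])+int(g[170,240]))//2
m=cv2.bitwise_and((g>t).astype(np.uint8)*255,roi)
m=cv2.morphologyEx(m,cv2.MORPH_OPEN,np.ones((3,3)))
P=[]
m2=cv2.morphologyEx(m,cv2.MORPH_CLOSE,np.ones((3,3)))
for k in cv2.findContours(m2,cv2.RETR_EXTERNAL,cv2.CHAIN_APPROX_NONE)[0]:
    if cv2.contourArea(k)<40: continue
    r=cv2.minAreaRect(k);w=cast(c,cv2.boxPoints(r),.11);e=[np.linalg.norm(w[1]-w[0]),np.linalg.norm(w[2]-w[1])]
    print(np.round(r[0],1),np.round(cast(c,r[0],.11)[0],4),np.round(e,3),round(r[2],1))
# jar top from bright blob
marks=cast(c,[[188,191],[221,196],[254,201],[287,206]],.11);print(np.round(marks,4))
print("jar",cast(c,[198,162],.152),"side jar",cast(d["side"],[231,221],.152))
print("side marks",np.round(cast(d["side"],[[262,241],[269,215],[275,191],[281,170]],.11),4))
a=cv2.resize(im[140:265,150:325],None,fx=4.4,fy=4.4,interpolation=cv2.INTER_CUBIC)
cv2.imwrite("pics/crop.png",a[:,:,::-1])
E
```

```text
grey panel/bar/jar 104 95 122 93
[183.5 201.2] [0.5369 0.2171 0.11  ] [0.118 0.089] 8.4
[240.  208.6] [0.5174 0.0601 0.11  ] [0.212 0.39 ] 7.0
[196.5 160.5] [0.6507 0.1827 0.11  ] [0.036 0.037] 90.0
[[ 0.5653  0.205   0.11  ]
 [ 0.5519  0.1132  0.11  ]
 [ 0.5386  0.0214  0.11  ]
 [ 0.5253 -0.0704  0.11  ]]
jar [[0.64047933 0.17168799 0.152     ]] side jar [[0.64312213 0.17799437 0.152     ]]
side marks [[ 0.565   0.2048  0.11  ]
 [ 0.5517  0.1146  0.11  ]
 [ 0.5394  0.0216  0.11  ]
 [ 0.5252 -0.0689  0.11  ]]
```

View pics/crop.png

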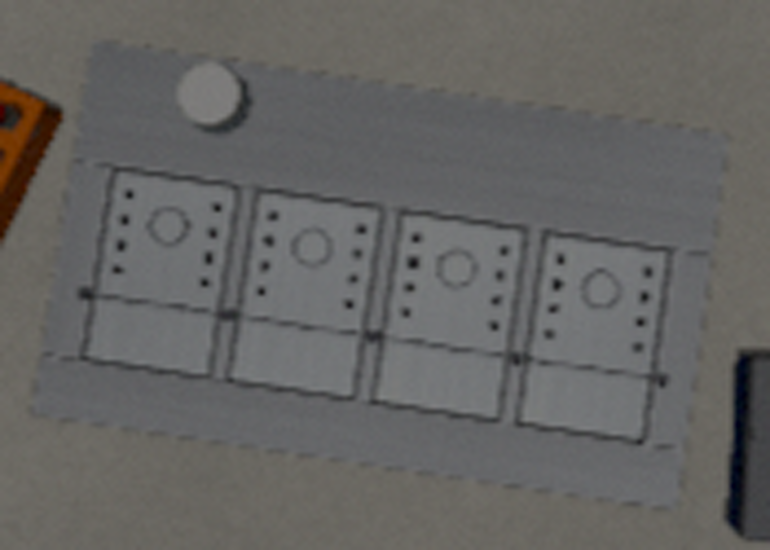

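Both views put the marks within 1.5 mm of each other, 92.8 mm apart against the true 92, with deck yaw about -0.144. The jar is 80 mm beyond mark 1. I'll close the fingers and start probing at panel 4.

```bash
cat >> h.py <<'E'
from scipy.spatial.transform import Rotation as Rn
yaw=-0.144
ex=np.array([np.cos(yaw),np.sin(yaw),0]);ey=np.array([-ex[1],ex[0],0]);ez=np.array([0,0,1.])
mid=np.array([.5454,.0678,.11])     # mean of the four marks, both views
mark={i:mid+ey*.092*(2.5-i) for i in (1,2,3,4)}
def ori(sign,lean=0.):              # lean>0: gripper body leans toward the robot
    R=np.c_[sign*ex,-sign*ey,-ez]
    return (Rn.from_rotvec(-ey*lean)*Rn.from_matrix(R)).as_rotvec()
TIP=.022
def press(m,i,o,fmax=8.,deep=.007):
    p=mark[i]+ez*TIP
    m.servo_line(p+ez*.006,o,.1); m.hold(.2); f0=m.get_contact_force()[2]; log=[]
    for s in np.arange(.005,-deep-1e-6,-.001):
        m.servo_line(p+ez*s,o,.02); f=m.get_contact_force()[2]-f0
        log.append((round(1e3*(m.get_position()[2]-TIP-.11),1),round(f,1)))
        if abs(f)>fmax: break
    m.servo_line(p+ez*.03,o,.1)
    print(i,f"t={m.get_time():.1f}",log)
E
python3 - <<'E'
from h import *
from rig import manip as m
print(np.round(m.camera("wrist")["mount"],3).tolist())
for s in(1,-1):print(s,np.round(m.solve_ik(mark[4]+ez*.05,ori(s)),2),np.round(m.solve_ik(mark[1]+ez*.05,ori(s)),2))
m.command_gripper(0.0,20);print(m.get_width(),m.get_time())
E
```

```text
[[-0.0, -0.949, -0.316, 0.082], [1.0, -0.0, 0.0, -0.001], [-0.0, -0.316, 0.949, -0.121], [0.0, 0.0, 0.0, 1.0]]
1 [-0.15  0.42  1.9   0.    0.82  1.56] [0.33 0.51 1.75 0.   0.89 2.04]
-1 [-0.15  0.42  1.9  -0.    0.82 -1.58] [ 0.33  0.51  1.75  0.    0.89 -1.1 ]
-0.0002055516442042804 0.9167
```

```bash
python3 - <<'E'
from h import *
from rig import manip as m
o=ori(-1)
m.move_to(mark[4]+ez*.18,o); print(m.get_time())
m.servo_line(mark[4]+ez*(TIP+.03),o,.15)
press(m,4,o)
E
```

```text
3.1417
4 t=6.9 [(np.float64(5.1), np.float64(0.8)), (np.float64(3.9), np.float64(1.0)), (np.float64(2.9), np.float64(0.0)), (np.float64(1.9), np.float64(0.7)), (np.float64(0.9), np.float64(0.6)), (np.float64(-0.0), np.float64(0.9)), (np.float64(-0.2), np.float64(9.2))]
```

Panel 4 is firm: 9 N at the deck surface with no give. Now the others.

```bash
python3 - <<'E'
from h import *
from rig import manip as m
o=ori(-1)
for i in(3,2,1):
    m.servo_line(mark[i]+ez*(TIP+.03),o,.15); press(m,i,o)
E
```

```text
3 t=10.5 [(np.float64(5.2), np.float64(0.8)), (np.float64(4.0), np.float64(0.6)), (np.float64(2.9), np.float64(0.6)), (np.float64(1.9), np.float64(0.9)), (np.float64(0.9), np.float64(0.4)), (np.float64(-0.0), np.float64(1.1)), (np.float64(-0.3), np.float64(9.8))]
2 t=14.1 [(np.float64(5.2), np.float64(0.2)), (np.float64(3.9), np.float64(-0.2)), (np.float64(2.9), np.float64(1.7)), (np.float64(1.9), np.float64(1.0)), (np.float64(0.9), np.float64(-0.2)), (np.float64(-0.0), np.float64(0.8)), (np.float64(-0.2), np.float64(9.0))]
1 t=19.2 [(np.float64(5.2), np.float64(-0.9)), (np.float64(3.9), np.float64(0.1)), (np.float64(2.9), np.float64(-0.5)), (np.float64(1.9), np.float64(0.4)), (np.float64(0.9), np.float64(-0.3)), (np.float64(0.0), np.float64(-0.9)), (np.float64(-0.9), np.float64(2.2)), (np.float64(-2.0), np.float64(2.6)), (np.float64(-3.1), np.float64(2.1)), (np.float64(-4.1), np.float64(1.8)), (np.float64(-5.1), np.float64(1.6)), (np.float64(-6.1), np.float64(0.8)), (np.float64(-7.1), np.float64(2.4))]
```

Panel 1 yields at about 2 N, so it is the loose one. A vertical tool clears the jar by about 17 mm. I'll push to the stop under force guard.

```bash
python3 - <<'E'
from h import *
from rig import manip as m
o=ori(-1); p=mark[1]+ez*TIP-ex*.002; f0=m.get_contact_force()[2]
m.servo_line(p-ez*.004,o,.1); m.servo_line(p-ez*.024,o,.04)
print(round(m.get_contact_force()[2]-f0,1)); log=[]
for s in np.arange(.025,.0425,.001):
    m.servo_line(p-ez*s,o,.02); f=m.get_contact_force()[2]-f0
    log.append((round(float(1e3*(m.get_position()[2]-TIP-.11)),1),round(float(f),1)))
    if abs(f)>12: break
m.hold(.2); m.servo_line(p+ez*.03,o,.1); m.servo_line(p+ez*.15-ex*.05,o,.2)
print(log,m.get_time())
R=m.camera("top")["image"];S=m.camera("side")["image"]
a=np.hstack([cv2.resize(R[130:265,110:360],(400,216)),cv2.resize(S[130:350,190:350],(297,216*1))])
a=np.vstack([cv2.resize(R[135:255,110:360],(750,360),interpolation=2)]);b=cv2.resize(S[140:350,190:350],(171,225))
cv2.imwrite("pics/end.png",a[:,:,::-1]);cv2.imwrite("pics/ends.png",cv2.resize(S[140:350,190:350],(450,590))[:,:,::-1])
E
```

```text
0.1
[(-24.9, 1.5), (-25.8, 2.5), (-26.9, 3.5), (-28.0, 2.3), (-29.1, 3.2), (-30.1, 3.0), (-31.1, 1.9), (-32.1, 2.2), (-32.7, 5.4), (-33.2, 7.8), (-33.7, 10.9), (-34.2, 12.9)] 25.15
```

View pics/ends.png

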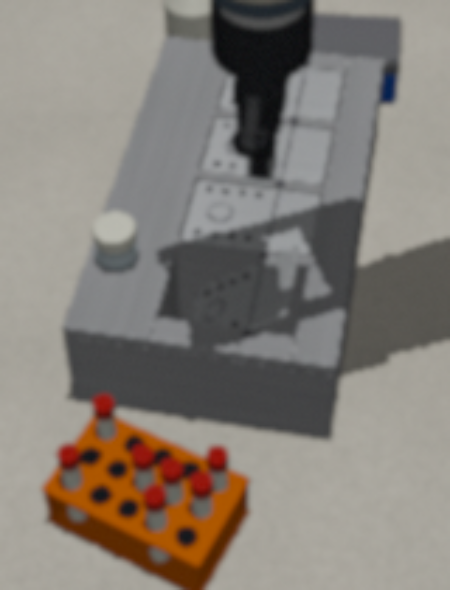

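The crop shows panel 1 around (215,290) tipped down into the dark hollow. The jar at (115,240) and the rack are undisturbed, and the gripper is clear above. The push stopped at 33 mm, where the stop was expected, with force rising to 13 N.

```bash
python3 - <<'E'
from rig import manip as m
m.hold(.3);print(m.sign_off(),m.get_time())
E
```

```text
the job is handed in; nothing more can be done
the job is handed in; nothing more can be done
```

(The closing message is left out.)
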